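Stack the slide trays on their stand

TASK

Put the microscope trays away as one square pile on the low black tray stand, one at a time: first the deep tray with the three round dishes, then the shallow tray with the four glass slides, then the flat lid with the ridge handle, with the long sides parallel and all edges flush with the stand's top. Keep the trays level, lower each piece on gently rather than dropping it, and leave everything else on the bench where it stands.

Things in the scene. Friction and masses are not known exactly. Their poses are not given: they have to be found in the camera images.
- stand: low black tray stand, fixed to the bench, 20 mm high: a foot 172 x 68 x 6 mm carrying a flat-topped block 164 x 60 mm, the same outline as the trays. Origin: centre of its underside; x along its length, y across its width, z up.
- stand_top (a point): centre of the stand's flat top, 20 mm above the bench
- dish_tray: deep open aluminium tray, 164 x 60 x 26 mm, walls 4 mm, with three round white dishes 47 mm across fixed inside below the rim, about 0.3 kg. Origin: centre of its underside; x along its length, y across its width, z up. Can be gripped across its 60 mm width.
- slide_tray: shallow open aluminium tray, 164 x 60 x 15 mm, walls 4 mm, with four glass slides (two by two) fixed inside below the rim, about 0.25 kg. Origin: centre of its underside; x along its length, y across its width, z up. Can be gripped across its 60 mm width.
- lid: flat aluminium lid plate, 164 x 60 x 8 mm, with a solid ridge handle along its middle, 90 mm long (x), 14 mm wide (y), its top 38 mm above the lid's underside, about 0.25 kg. Origin: centre of its underside; x along its length, y across its width, z up.
- oil_bottle: small amber glass bottle, 28 mm across, 75 mm high; a bystander, stays where it is. Origin: centre of its underside.
- stain_bottle: small clear glass bottle, 30 mm across, 85 mm high; a bystander, stays where it is. Origin: centre of its underside.
- jar: small clear jar, 32 mm across, 60 mm high; a bystander, stays where it is. Origin: centre of its underside.
- beaker: glass beaker, 70 mm across, 90 mm high; a bystander, stays where it is. Origin: centre of its underside.
- petri_dish: closed clear petri dish, 94 mm across, 15 mm high; a bystander, stays where it is. Origin: centre of its underside.
Things that resemble listed ones, but are neither listed nor needed, are in the scene too. What is shaped like the lid but orange is not meant.

How it is judged:
On the way, in this order (a step that is already met when the one before it is completed fails the run):
1. the deep dish tray lies on the stand, released (horizontal distance between dish_tray and stand_top below 0.012 m and angle between the x axis of dish_tray and the x axis of stand, either way round below 0.12 rad and z of dish_tray in the frame of stand between 0.016 and 0.024 m and angle between dish_tray's own z axis and vertical below 0.05 rad and linear speed of dish_tray below 0.02 m/s and angular speed of dish_tray below 0.2 rad/s and contact force between the fingers and dish_tray below 0.3 N), for 0.2 s.
2. the slide tray lies on the dish tray, released (horizontal distance between slide_tray and stand_top below 0.012 m and angle between the x axis of slide_tray and the x axis of stand, either way round below 0.12 rad and z of slide_tray in the frame of stand between 0.042 and 0.05 m and angle between slide_tray's own z axis and vertical below 0.05 rad and linear speed of slide_tray below 0.02 m/s and angular speed of slide_tray below 0.2 rad/s and contact force between the fingers and slide_tray below 0.3 N), for 0.2 s.
3. the lid lies on the slide tray, released (horizontal distance between lid and stand_top below 0.012 m and angle between the x axis of lid and the x axis of stand, either way round below 0.12 rad and z of lid in the frame of stand between 0.057 and 0.065 m and angle between lid's own z axis and vertical below 0.05 rad and linear speed of lid below 0.02 m/s and angular speed of lid below 0.2 rad/s and contact force between the fingers and lid below 0.3 N), for 0.2 s.
At the end, for the whole second after the job is handed in: From the bottom up: stand, dish tray, slide tray, lid, each lying flat on the one below, each centred on the stand's top within 6 mm and with its length parallel to the stand's within 0.06 rad (3.4 degrees, either way round), released and at rest (horizontal distance between each of dish_tray, slide_tray, lid and stand_top below 0.006 m and angle between the x axis of each of dish_tray, slide_tray, lid and the x axis of stand, either way round below 0.06 rad and z of dish_tray in the frame of stand between 0.016 and 0.024 m and angle between each of dish_tray, slide_tray, lid's own z axis and vertical below 0.05 rad and linear speed of each of dish_tray, slide_tray, lid below 0.02 m/s and angular speed of each of dish_tray, slide_tray, lid below 0.2 rad/s and contact force between the fingers and dish_tray below 0.3 N and z of slide_tray in the frame of stand between 0.042 and 0.05 m and contact force between the fingers and slide_tray below 0.3 N and z of lid in the frame of stand between 0.057 and 0.065 m and contact force between the fingers and lid below 0.3 N); the robot touches nothing.
It fails at once if a tray or the lid falls or is flung (faster than 0.4 m/s while not held: a drop of about 8 mm) ((linear speed of dish_tray above 0.4 m/s and contact force between the fingers and dish_tray below 0.05 N) or (linear speed of slide_tray above 0.4 m/s and contact force between the fingers and slide_tray below 0.05 N) or (linear speed of lid above 0.4 m/s and contact force between the fingers and lid below 0.05 N)).
It fails at once if the dish tray or the slide tray is tipped by more than 0.35 rad (20 degrees) (angle between any of dish_tray, slide_tray's own z axis and vertical above 0.35 rad).
It fails at once if a bystander is moved by more than 25 mm (distance of any of oil_bottle, stain_bottle, jar, beaker, petri_dish from where it was at the start of the episode above 0.025 m).
It also fails if it takes over 72 s, if anything falls off the work surface, if the arm or the gripper's body presses on something with over 40 N, if the wrist force passes 120 N, or if a joint passes its speed limit or range.

ROBOT

A 7-joint arm with a two-finger parallel gripper is mounted at the origin on the work surface. World frame = base frame: x ahead of the robot, y to its left, z up, the work surface at z = 0. Lengths are in m, angles in rad, forces in N, time in s.
With the tool pointing down it reaches from about 0.375 to 0.925 m from the base axis. Payload 3.1 kg.
Tool frame: the origin (TCP) lies on the centre line of the jaws, within the pads' length; the fingertips stand 17 mm ahead of it and the grasp point (between the pads) lies 2 mm behind it; z points along the fingers, y is the line along which they close (so a half turn about z gives the same grasp; the last joint's range is limited). The gripper opens to 85 mm and grips with 20 to 120 N. Pads are 22 mm wide; open, the fingers measure 114 mm over their backs; the gripper's body (76 mm by 85 mm) begins 54 mm behind the grasp point. The pads swing forward as they close: fully open they stand 13 mm farther back than shut.
Start: joints at [-1.252, 0.383, 0.044, 1.598, -0.018, 1.161, -0.05], TCP at [0.263, 0.594, 0.248] pointing down, gripper open.
Joint ranges: [-2.61, 2.61], [-0.41, 2.15], [-1.48, 1.57], [0, 2.5], [-1.57, 4.71], [0.05, 1.97], [-2.85, 2.85]. Speed limits (rad/s): [2.79, 2.79, 3.14, 3.14, 3.14, 3.14, 3.14].

INTERFACE

Orientations are given as a unit quaternion [w, x, y, z].
In Python, from station import arm, eyes gives the robot as it stands.
- The arm moves only by the tool play_rows, never from a script. Its argument "deltas" is a list of rows, each an object with "slide": the shift along the tool's x, y, z in mm, a list of three; "roll": the turn about the tool's z in rad; "hand": the closure, from -1 (fully open) to 1 (shut). In form: [{"slide": [dx, dy, dz], "roll": roll, "hand": hand}, ...]. A call has 1 to 12 rows; each row shifts and turns the commanded pose from where the row before left it, along the tool's axes as they then stand; what a row does not reach is not made up. A row lasts 1/12 s, in which the tool goes at most 41.7 mm and 7.16 degrees, less where a joint would pass 70% of its speed; a pose out of reach is approached as far as the arm can. A call with a gripper value outside its range is refused whole. The fingers move at their own pace and stop on an object; the grip force is fixed at half the most. Time passes only in rows, so rows that do not move let the fingers close. It gives the time, the measured TCP pose, the force, the opening and the grip force at its end, in the units of the state.
- arm.get_obs(): the state, without advancing time (a new reading comes with each control period).
- eyes.camera(name): name is "side" or "top"; returns a dict with "frame" (384x512x3 uint8, red, green, blue), "depth" (384x512 float32, m along the optical axis (not along the pixel's ray), 0 where there is no reading), "fx", "fy", "cx", "cy" (pixels), "T" (4x4, takes a point from camera to world coordinates). Camera axes: x right, y down, z forward; pixel columns grow to the right and rows downward; lengths in m; the calibration is good to about 2 mm. A picture is of the moment at which its call begins.
- arm.close_job(): hands the job in; it is judged then, once.
The state is a dict: "t": time; "joint_positions": joint angles; "joint_vel": joint speeds; "tau": joint torques, N m; "tcp_pos": TCP position; "tool_rot": TCP orientation; "force": force on the tool from outside, world axes, zero at the start; "wrist_torque": the same for the moment, N m; "opening": finger opening in m; "grasp_force": force on a finger pad.
Only numpy, scipy, OpenCV 4.12 (cv2) and the standard library are available. Lean on these libraries where they do the work, as an engineer would, in place of code of your own. Each camera call takes 0.05 s, during which the arm holds its last target. There are 200 camera calls.

## Working session

There is one attempt and no reset: what is moved stays moved. The work goes in short steps, Python scripts to look and compute and a tool call to move; the robot and the scene stay as the last step left them, time stands still between calls to the robot, and variables do not carry over. Pictures are saved under pics/ and viewed, at most 10 in all, crops included, and the job is handed in when it is done.

Besides the shell and the picture viewer there is one more tool, called after "Request:" as name(argument=value, ...) on one line, values as JSON. play_rows: Moves the arm, as the interface text tells. Its arguments: {"type":"object","properties":{"deltas":{"type":"array"}},"required":["deltas"]}

```bash
mkdir -p pics; ls; python3 - <<'E'
from station import arm, eyes
import cv2,numpy as np
o=arm.get_obs(); print(o['t'],o['tcp_pos'],o['tool_rot'],o['opening'])
for n in ['side','top']:
    c=eyes.camera(n); cv2.imwrite(f'pics/{n}0.png',cv2.resize(c['frame'][:,:,::-1],(800,600)))
    np.savez(f'{n}0.npz',**c); print(n,c['fx'],c['cx'],c['cy'],np.round(c['T'],3).tolist())
E
```

```text
pics
0.0 [0.26277857 0.59351918 0.24686168] [-1.95878856e-04  2.06842207e-01  9.78373412e-01 -1.31506030e-03] 0.08556591992143872
side 396.76611386386355 262.3739613574583 187.84763444371174 [[-0.999, -0.011, 0.035, 0.501], [-0.034, 0.617, -0.786, 0.833], [-0.013, -0.787, -0.617, 0.718], [0.0, 0.0, 0.0, 1.0]]
top 398.6873908190548 256.95856185001264 192.26727707687598 [[0.01, -0.985, 0.172, 0.383], [-1.0, -0.007, 0.016, -0.002], [-0.015, -0.172, -0.985, 1.024], [0.0, 0.0, 0.0, 1.0]]
```

View pics/top0.png

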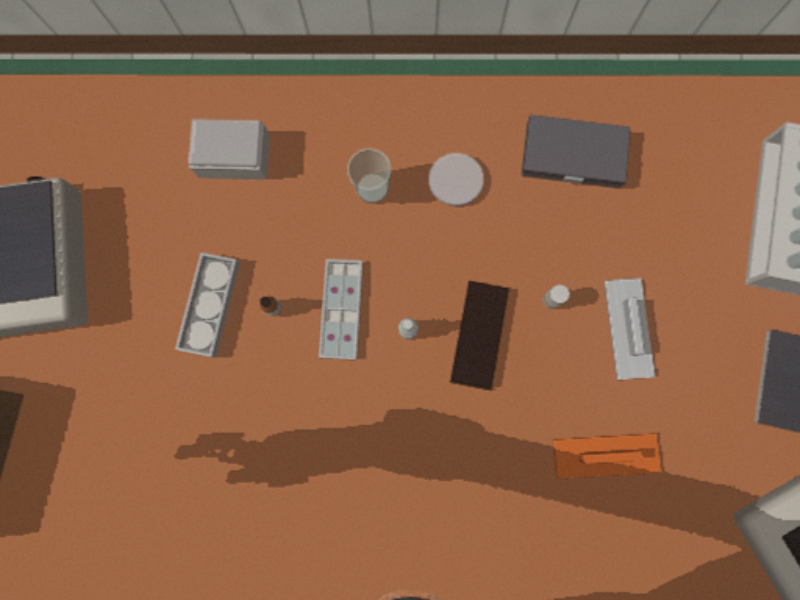

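View pics/side0.png

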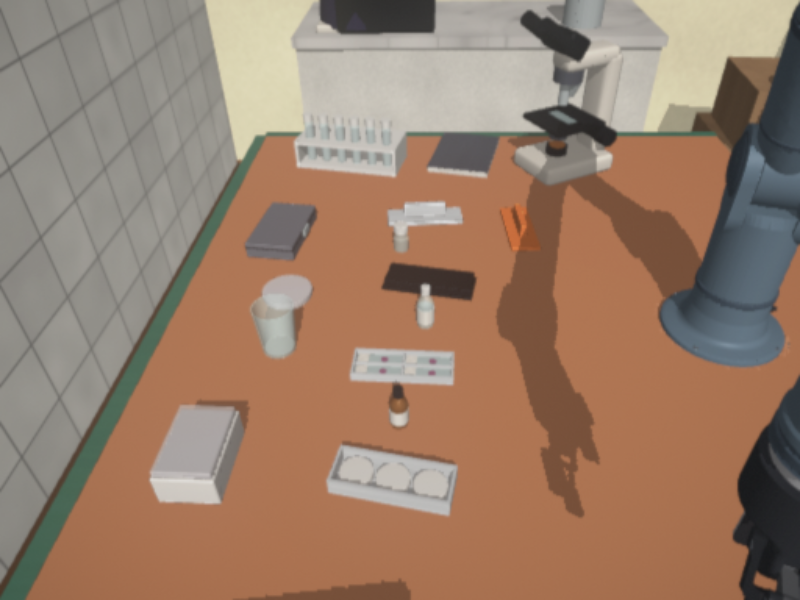

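The top view (800x600) shows the dish tray at (207,305), slide tray at (341,309), stand at (480,335) and grey lid at (630,329). The bottles stand between them at (268,305), (407,328) and (557,296). The decoy is the orange lid at (608,455). The side view shows the same order.

```bash
cat > h.py <<'E'
import numpy as np,cv2
def cloud(c):
    d=c['depth'];v,u=np.mgrid[:d.shape[0],:d.shape[1]]
    P=np.stack([(u-c['cx'])/c['fx']*d,(v-c['cy'])/c['fy']*d,d],-1)
    W=P@c['T'][:3,:3].T+c['T'][:3,3]; W[d==0]=np.nan; return W
def rect(W,xy,lo,hi,r=.11,ry=.06):
    m=(W[...,2]>lo)&(W[...,2]<hi)&(abs(W[...,0]-xy[0])<r)&(abs(W[...,1]-xy[1])<ry)
    n,l,s,cen=cv2.connectedComponentsWithStats(m.astype(np.uint8),connectivity=8)
    if n<2: return None
    k=1+np.argmax(s[1:,4]); p=W[l==k]
    (cx,cy),(w,h),a=cv2.minAreaRect(p[:,:2].astype(np.float32))
    if w<h: a+=90;w,h=h,w
    a=(a+90)%180-90; 
    return [round(float(q),4) for q in (cx,cy,w,h)]+[round(float(a),2),len(p),np.round(np.median(p[:,2]),4)]
E
python3 - <<'E'
from h import *
cs={n:dict(np.load(n+'0.npz')) for n in ['top','side']}
Wt=cloud(cs['top'])
S={}
for k,(u,v) in dict(dish=(207,305),slide=(341,309),stand=(480,335),lid=(620,329),oil=(268,303),clear=(407,325),jar=(557,296)).items():
    S[k]=Wt[int(v*.64),int(u*.64)]; print(k,S[k].round(3))
print('bench',np.nanmedian(Wt[230:260,130:200,2]),np.nanstd(Wt[215:230,130:200,2]))
for n,c in cs.items():
    W=cloud(c)
    for k,lo,hi in [('dish',.018,.034),('slide',.009,.022),('stand',.013,.026),('lid',.004,.014),('lid',.03,.045),('lid',.004,.045)]:
        print(n,k,lo,rect(W,S[k],lo,hi))
    for k in ['oil','clear','jar']: print(n,k,rect(W,S[k],.03,.1,.05,.05))
E
```

```text
dish [0.55  0.336 0.017]
slide [0.547 0.115 0.012]
stand [ 0.504 -0.113  0.018]
lid [ 0.517 -0.342  0.007]
oil [0.545 0.221 0.078]
clear [0.509 0.006 0.084]
jar [ 0.561 -0.229  0.06 ]
bench 0.0007102586071184858 0.006190437489947117
top dish 0.018 [0.5499, 0.3354, 0.1642, 0.0625, -11.23, 793, np.float64(0.0213)]
top slide 0.009 [0.546, 0.1163, 0.1644, 0.0606, -2.42, 670, np.float64(0.0126)]
top stand 0.013 [0.5054, -0.1124, 0.164, 0.0601, -10.83, 1538, np.float64(0.0205)]
top lid 0.004 [0.5176, -0.3574, 0.1672, 0.0641, 3.74, 1193, np.float64(0.0083)]
top lid 0.03 [0.518, -0.3568, 0.0893, 0.0158, 4.74, 234, np.float64(0.0375)]
top lid 0.004 [0.5176, -0.3574, 0.1672, 0.0641, 3.74, 1510, np.float64(0.009)]
top oil [0.5444, 0.2262, 0.0264, 0.0205, -48.24, 116, np.float64(0.0521)]
top clear [0.5095, 0.0048, 0.0274, 0.0274, -89.27, 126, np.float64(0.0589)]
top jar [0.5639, -0.2314, 0.0291, 0.0278, 54.85, 154, np.float64(0.0594)]
side dish 0.018 [0.5503, 0.3345, 0.1642, 0.0638, -10.51, 948, np.float64(0.0238)]
side slide 0.009 [0.5466, 0.1148, 0.1637, 0.0652, -1.81, 679, np.float64(0.013)]
side stand 0.013 [0.5064, -0.1115, 0.1638, 0.0686, -10.62, 764, np.float64(0.0204)]
side lid 0.004 [0.5191, -0.3567, 0.1639, 0.0655, 5.55, 351, np.float64(0.0086)]
side lid 0.03 [0.5188, -0.3562, 0.0875, 0.0201, 8.49, 104, np.float64(0.0373)]
side lid 0.004 [0.5191, -0.3567, 0.1639, 0.0655, 5.55, 560, np.float64(0.01)]
side oil [0.5471, 0.2316, 0.0272, 0.022, -4.27, 195, np.float64(0.0504)]
side clear [0.5128, 0.0084, 0.0278, 0.0246, -34.84, 174, np.float64(0.0547)]
side jar [0.5658, -0.2321, 0.0301, 0.0286, -38.55, 109, np.float64(0.0523)]
```

Request:
play_rows(deltas=[{"slide": [-30.6,-10,0],"roll": 0,"hand": -1},{"slide": [-30.6,-10,0],"roll": 0,"hand": -1},{"slide": [-30.6,-10,0],"roll": 0,"hand": -1},{"slide": [-30.6,-10,0],"roll": 0,"hand": -1},{"slide": [-30.6,-10,0],"roll": 0,"hand": -1},{"slide": [-30.6,-10,0],"roll": 0,"hand": -1},{"slide": [-30.6,-10,0],"roll": 0,"hand": -1},{"slide": [-30.6,-10,0],"roll": 0,"hand": -1},{"slide": [-30.6,-10,0],"roll": 0,"hand": -1},{"slide": [-30.6,-10,0],"roll": 0,"hand": -1},{"slide": [-30.6,-10,0],"roll": 0,"hand": -1},{"slide": [-30.6,-10,0],"roll": 0,"hand": -1}])

```text
t: 1.1
tcp_pos: [0.5509, 0.3346, 0.2476]
tool_rot: [-0.0, 0.207, 0.978, -0.0]
force: [-0.4, 0.5, 0.9]
opening: 0.0852
grasp_force: 0.0
```

Request:
play_rows(deltas=[{"slide": [0,0,30],"roll": -0.11,"hand": -1},{"slide": [0,0,30],"roll": -0.115,"hand": -1},{"slide": [0,0,30],"roll": 0,"hand": -1},{"slide": [0,0,30],"roll": 0,"hand": -1},{"slide": [0,0,0],"roll": 0,"hand": -1},{"slide": [0,0,0],"roll": 0,"hand": -1},{"slide": [0,0,0],"roll": 0,"hand": -1}])

```text
t: 1.68
tcp_pos: [0.5511, 0.3365, 0.1295]
tool_rot: [0.001, 0.096, 0.995, 0.001]
force: [0.3, 0.4, 0.7]
opening: 0.0855
grasp_force: 0.0
```

```bash
cat > go.py <<'E'
import sys; from station import arm; import numpy as np
from scipy.spatial.transform import Rotation as R
def go(x,y,z,a):
    o=arm.get_obs(); w,i,j,k=o['tool_rot']; M=R.from_quat([i,j,k,w]).as_matrix()
    h=np.degrees(np.arctan2(M[1,0],M[0,0]))
    d=(a-h+90)%180-90
    print('t',round(o['t'],2),'pos',np.round(o['tcp_pos'],4),'head',round(h,2),'slide mm',np.round(1000*M.T@(np.array([x,y,z])-o['tcp_pos']),1),'roll',round(-np.radians(d),4),'open',o['opening'],'grip',o['grasp_force'],'F',np.round(o['force'],1))
if len(sys.argv)>4: go(*map(float,sys.argv[1:5]))
E
python3 go.py .55 .335 .027 -10.9
```

```text
t 1.68 pos [0.5511 0.3365 0.1295] head 169.02 slide mm [  0.9  -1.8 102.5] roll -0.0015 open 0.08547904890721339 grip 0.0 F [0.3 0.4 0.7]
```

Request:
play_rows(deltas=[{"slide": [1,-2,20],"roll": 0,"hand": -1},{"slide": [0,0,20],"roll": 0,"hand": -1},{"slide": [0,0,20],"roll": 0,"hand": -1},{"slide": [0,0,20],"roll": 0,"hand": -1},{"slide": [0,0,12],"roll": 0,"hand": -1},{"slide": [0,0,10],"roll": 0,"hand": -1},{"slide": [0,0,0],"roll": 0,"hand": -1},{"slide": [0,0,0],"roll": 0,"hand": -0.5},{"slide": [0,0,0],"roll": 0,"hand": -0.3},{"slide": [0,0,0],"roll": 0,"hand": 0},{"slide": [0,0,0],"roll": 0,"hand": 1},{"slide": [0,0,0],"roll": 0,"hand": 1}])

```text
t: 2.68
tcp_pos: [0.5507, 0.3353, 0.0285]
tool_rot: [0.002, 0.096, 0.995, 0.001]
force: [0.9, -0.3, 6.4]
opening: 0.0581
grasp_force: 67.8
```

Request:
play_rows(deltas=[{"slide": [0,0,0],"roll": 0,"hand": 1},{"slide": [0,0,0],"roll": 0,"hand": 1},{"slide": [0,0,0],"roll": 0,"hand": 1}])

```text
t: 2.93
tcp_pos: [0.5507, 0.3353, 0.0285]
tool_rot: [0.002, 0.096, 0.995, 0.001]
force: [0.4, 0.5, 7.1]
opening: 0.0585
grasp_force: 67.8
```

```bash
python3 - <<'E'
from station import eyes
from h import *
c=eyes.camera('side'); np.savez('side1.npz',**c)
cv2.imwrite('pics/side1.png',cv2.resize(c['frame'][180:340,180:340,::-1],(600,600),interpolation=cv2.INTER_CUBIC))
print(rect(cloud(c),(.55,.335),.018,.034))
E
python3 go.py .55 .335 .16 -10.9
```

```text
[0.5155, 0.3477, 0.0908, 0.078, -13.19, 474, np.float64(0.0245)]
t 2.98 pos [0.5507 0.3352 0.0285] head 169.01 slide mm [   0.3    0.  -131.5] roll -0.0016 open 0.058422373248101234 grip 67.81416177749634 F [ 0.4 -0.   6.5]
```

View pics/side1.png

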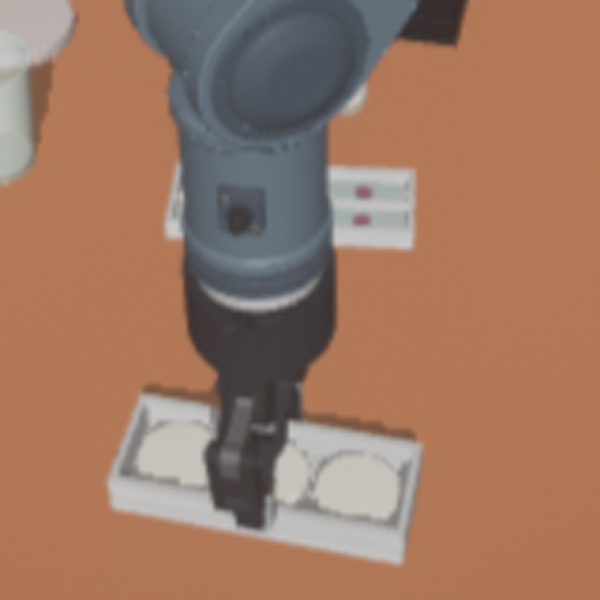

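The picture shows the fingers gripping the dish tray around its middle at (245,480), with the tray undisturbed. Next I lift and carry it.

Request:
play_rows(deltas=[{"slide": [0,0,-4],"roll": 0,"hand": 1},{"slide": [0,0,-10],"roll": 0,"hand": 1},{"slide": [0,0,-18],"roll": 0,"hand": 1},{"slide": [0,0,-18],"roll": 0,"hand": 1},{"slide": [0,0,-18],"roll": 0,"hand": 1},{"slide": [0,0,-18],"roll": 0,"hand": 1},{"slide": [0,0,-18],"roll": 0,"hand": 1},{"slide": [0,0,-18],"roll": 0,"hand": 1},{"slide": [0,0,-10],"roll": 0,"hand": 1},{"slide": [0,0,0],"roll": 0,"hand": 1},{"slide": [0,0,0],"roll": 0,"hand": 1}])

```text
t: 3.9
tcp_pos: [0.5488, 0.3341, 0.1583]
tool_rot: [0.0, 0.096, 0.995, 0.0]
force: [-0.3, 0.0, -2.5]
opening: 0.0581
grasp_force: 66.9
```

```bash
python3 go.py .5062 -.112 .16 -10.8
```

```text
t 3.9 pos [0.5488 0.3341 0.1583] head 169.01 slide mm [ -43.2 -446.    -1.7] roll -0.0033 open 0.058066901935232666 grip 66.92345023155212 F [-0.3  0.  -2.5]
```

Request:
play_rows(deltas=[{"slide": [-2,-10,0],"roll": 0,"hand": 1},{"slide": [-2,-20,0],"roll": 0,"hand": 1},{"slide": [-2,-20,0],"roll": 0,"hand": 1},{"slide": [-2,-20,0],"roll": 0,"hand": 1},{"slide": [-2,-20,0],"roll": 0,"hand": 1},{"slide": [-2,-20,0],"roll": 0,"hand": 1},{"slide": [-2,-20,0],"roll": 0,"hand": 1},{"slide": [-2,-20,0],"roll": 0,"hand": 1},{"slide": [-2,-20,0],"roll": 0,"hand": 1},{"slide": [-2,-20,0],"roll": 0,"hand": 1},{"slide": [-2,-20,0],"roll": 0,"hand": 1},{"slide": [-2,-20,0],"roll": 0,"hand": 1}])

```text
t: 4.9
tcp_pos: [0.5268, 0.1015, 0.1564]
tool_rot: [-0.002, 0.096, 0.995, -0.001]
force: [-0.4, 0.3, -3.3]
opening: 0.0582
grasp_force: 66.8
```

Request:
play_rows(deltas=[{"slide": [-2,-20,0],"roll": 0,"hand": 1},{"slide": [-2,-20,0],"roll": 0,"hand": 1},{"slide": [-2,-20,0],"roll": 0,"hand": 1},{"slide": [-2,-20,0],"roll": 0,"hand": 1},{"slide": [-2,-20,0],"roll": 0,"hand": 1},{"slide": [-2,-20,0],"roll": 0,"hand": 1},{"slide": [-2,-20,0],"roll": 0,"hand": 1},{"slide": [-2,-20,0],"roll": 0,"hand": 1},{"slide": [-2,-20,0],"roll": 0,"hand": 1},{"slide": [-1,-20,0],"roll": 0,"hand": 1},{"slide": [0,-10,0],"roll": 0,"hand": 1},{"slide": [0,0,0],"roll": 0,"hand": 1}])

```text
t: 5.9
tcp_pos: [0.5049, -0.1098, 0.1571]
tool_rot: [-0.002, 0.099, 0.995, -0.001]
force: [-0.1, -1.2, -2.9]
opening: 0.0583
grasp_force: 66.8
```

Request:
play_rows(deltas=[{"slide": [0,0,0],"roll": 0,"hand": 1},{"slide": [0,0,0],"roll": 0,"hand": 1}])

```text
t: 6.07
tcp_pos: [0.5071, -0.1042, 0.1577]
tool_rot: [-0.001, 0.095, 0.995, 0.001]
force: [-0.5, 0.5, -3.0]
opening: 0.0581
grasp_force: 66.8
```

```bash
python3 go.py .5062 -.112 .0485 -10.8
python3 - <<'E'
from station import eyes
from h import *
for n in ['top','side']:
    c=eyes.camera(n); cv2.imwrite(f'pics/{n}2.png',cv2.resize(c['frame'][100:340,120:440,::-1],(800,600)))
    W=cloud(c)
    print(n,rect(W,(.5057,-.112),.13,.165,.11,.07),rect(W,(.5057,-.112),.015,.026,.11,.07))
E
```

```text
t 6.07 pos [ 0.5071 -0.1042  0.1577] head 169.11 slide mm [ -0.7  -7.9 109.2] roll -0.0015 open 0.05809288411399251 grip 66.83681130409241 F [-0.5  0.5 -3. ]
top [0.4667, -0.0728, 0.0745, 0.0201, -6.95, 252, np.float64(0.1456)] [0.4322, -0.0772, 0.0162, 0.0068, 76.52, 21, np.float64(0.0197)]
side [0.5089, -0.0995, 0.1642, 0.0766, -10.42, 1084, np.float64(0.1471)] [0.5064, -0.1125, 0.1643, 0.0648, -10.25, 735, np.float64(0.0205)]
```

View pics/side2.png

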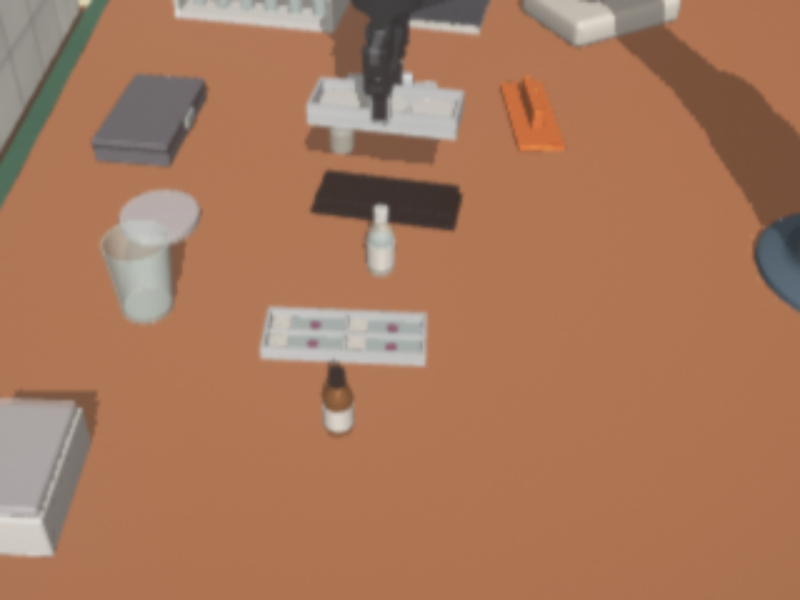

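The side view shows the tray held level above the stand, at (385,108) against (387,200). The arm still needs about 8 mm in y, so I settle, then correct and lower.

Request:
play_rows(deltas=[{"slide": [0,-8,0],"roll": 0,"hand": 1},{"slide": [0,0,20],"roll": 0,"hand": 1},{"slide": [0,0,20],"roll": 0,"hand": 1},{"slide": [0,0,20],"roll": 0,"hand": 1},{"slide": [0,0,20],"roll": 0,"hand": 1},{"slide": [0,0,10],"roll": 0,"hand": 1},{"slide": [0,0,0],"roll": 0,"hand": 1},{"slide": [0,0,0],"roll": 0,"hand": 1},{"slide": [0,0,0],"roll": 0,"hand": 1},{"slide": [0,0,0],"roll": 0,"hand": 1}])

```text
t: 7.0
tcp_pos: [0.5073, -0.114, 0.0697]
tool_rot: [0.002, 0.096, 0.995, 0.0]
force: [-0.3, 0.6, -2.9]
opening: 0.0582
grasp_force: 66.8
```

```bash
python3 go.py .5062 -.112 .0485 -10.8
python3 - <<'E'
from station import eyes
from h import *
c=eyes.camera('side'); W=cloud(c)
print(rect(W,(.5057,-.112),.055,.085,.11,.07),rect(W,(.5057,-.112),.062,.085,.11,.07))
m=(W[...,2]>.060)&(W[...,2]<.085)&(abs(W[...,0]-.5057)<.1)&(abs(W[...,1]+.112)<.06)
p=W[m]
for lo,hi in [(.4,.45),(.56,.62)]:
    q=p[(p[:,0]>lo)&(p[:,0]<hi)]; print(lo,np.percentile(q[:,2],[50,80,90,98]).round(4),len(q))
E
```

```text
t 7.0 pos [ 0.5073 -0.114   0.0697] head 169.02 slide mm [ 1.5  1.8 21.2] roll -0.0031 open 0.058234023636241264 grip 66.78511261940002 F [-0.3  0.6 -2.9]
[0.5095, -0.1079, 0.1647, 0.0779, -10.7, 749, np.float64(0.0608)] [0.5096, -0.1078, 0.165, 0.0778, -9.88, 323, np.float64(0.0672)]
0.4 [0.0662 0.0681 0.0686 0.0694] 75
0.56 [0.0648 0.0676 0.0685 0.0696] 91
```

Request:
play_rows(deltas=[{"slide": [2,1.5,0],"roll": 0,"hand": 1},{"slide": [0,0,6],"roll": 0,"hand": 1},{"slide": [0,0,6],"roll": 0,"hand": 1},{"slide": [0,0,4],"roll": 0,"hand": 1},{"slide": [0,0,2],"roll": 0,"hand": 1},{"slide": [0,0,0],"roll": 0,"hand": 1},{"slide": [0,0,0],"roll": 0,"hand": 1},{"slide": [0,0,0],"roll": 0,"hand": 1}])

```text
t: 7.72
tcp_pos: [0.5042, -0.112, 0.0502]
tool_rot: [0.0, 0.096, 0.995, -0.0]
force: [0.3, 0.1, -2.0]
opening: 0.0585
grasp_force: 66.9
```

```bash
python3 go.py .5057 -.112 .0485 -10.8; sleep 0; python3 -c "
from station import eyes
from h import *
c=eyes.camera('side'); W=cloud(c); print(rect(W,(.5057,-.112),.037,.065,.11,.07))"; python3 go.py .5057 -.112 .0485 -10.8
```

```text
t 7.72 pos [ 0.5042 -0.112   0.0502] head 169.0 slide mm [-1.5  0.3  1.7] roll -0.0034 open 0.058458654061983396 grip 66.86890125274658 F [ 0.3  0.1 -2. ]
[0.506, -0.1063, 0.1641, 0.0776, -12.14, 693, np.float64(0.0415)]
t 7.77 pos [ 0.5043 -0.112   0.0504] head 169.01 slide mm [-1.3  0.3  1.9] roll -0.0033 open 0.05851779361736191 grip 66.86870455741882 F [-0.5  0.8 -1.9]
```

Request:
play_rows(deltas=[{"slide": [-0.5,0,1],"roll": 0,"hand": 1},{"slide": [0,0,1],"roll": 0,"hand": 1},{"slide": [0,0,0],"roll": 0,"hand": 1},{"slide": [0,0,0],"roll": 0,"hand": 1}])

```text
t: 8.1
tcp_pos: [0.505, -0.1121, 0.0485]
tool_rot: [0.0, 0.096, 0.995, -0.0]
force: [0.0, -0.0, -2.0]
opening: 0.0581
grasp_force: 66.9
```

Request:
play_rows(deltas=[{"slide": [0,0,1],"roll": 0,"hand": 1},{"slide": [0,0,0],"roll": 0,"hand": 1},{"slide": [0,0,0],"roll": 0,"hand": 1}])

```text
t: 8.35
tcp_pos: [0.505, -0.1121, 0.0484]
tool_rot: [0.0, 0.096, 0.995, 0.0]
force: [-2.0, 0.8, 5.3]
opening: 0.0576
grasp_force: 67.7
```

Request:
play_rows(deltas=[{"slide": [0,0,0],"roll": 0,"hand": -0.5},{"slide": [0,0,0],"roll": 0,"hand": -0.7},{"slide": [0,0,0],"roll": 0,"hand": -1},{"slide": [0,0,0],"roll": 0,"hand": -1},{"slide": [0,0,0],"roll": 0,"hand": -1},{"slide": [0,0,0],"roll": 0,"hand": -1},{"slide": [0,0,-10],"roll": 0,"hand": -1},{"slide": [0,0,-20],"roll": 0,"hand": -1},{"slide": [0,0,-25],"roll": 0,"hand": -1},{"slide": [0,0,-30],"roll": 0,"hand": -1},{"slide": [0,0,-25],"roll": 0,"hand": -1},{"slide": [0,0,0],"roll": 0,"hand": -1}])

```text
t: 9.35
tcp_pos: [0.5089, -0.1131, 0.1635]
tool_rot: [0.006, 0.096, 0.995, 0.0]
force: [0.4, 0.3, 1.4]
opening: 0.0854
grasp_force: 0.0
```

```bash
python3 go.py .5463 .1156 .16 -2.1
```

```text
t 9.35 pos [ 0.5089 -0.1131  0.1635] head 168.98 slide mm [  7.1 231.6   3.8] roll -0.1557 open 0.08542217365261895 grip 0.0 F [0.4 0.3 1.4]
```

Request:
play_rows(deltas=[{"slide": [1,23,0],"roll": 0,"hand": -1},{"slide": [1,23,0],"roll": 0,"hand": -1},{"slide": [1,23,0],"roll": 0,"hand": -1},{"slide": [1,23,0],"roll": 0,"hand": -1},{"slide": [1,23,0],"roll": 0,"hand": -1},{"slide": [1,23,0],"roll": 0,"hand": -1},{"slide": [1,23,0],"roll": 0,"hand": -1},{"slide": [0,23,0],"roll": 0,"hand": -1},{"slide": [0,23,0],"roll": 0,"hand": -1},{"slide": [0,23,0],"roll": 0,"hand": -1},{"slide": [0,2,0],"roll": -0.078,"hand": -1},{"slide": [0,0,0],"roll": -0.078,"hand": -1}])

```text
t: 10.35
tcp_pos: [0.5418, 0.1202, 0.1573]
tool_rot: [-0.0, 0.014, 1.0, 0.0]
force: [-0.3, -0.6, 0.5]
opening: 0.0854
grasp_force: 0.0
```

Request:
play_rows(deltas=[{"slide": [0,0,20],"roll": 0,"hand": -1},{"slide": [0,0,20],"roll": 0,"hand": -1},{"slide": [0,0,20],"roll": 0,"hand": -1},{"slide": [0,0,20],"roll": 0,"hand": -1},{"slide": [0,0,10],"roll": 0,"hand": -1},{"slide": [0,0,0],"roll": 0,"hand": -1},{"slide": [0,0,0],"roll": 0,"hand": -1},{"slide": [0,0,0],"roll": 0,"hand": -1},{"slide": [0,0,0],"roll": 0,"hand": -1}])

```text
t: 11.1
tcp_pos: [0.5433, 0.1174, 0.0688]
tool_rot: [0.001, 0.018, 1.0, 0.0]
force: [-0.9, -0.3, -0.0]
opening: 0.0857
grasp_force: 0.0
```

```bash
python3 go.py .5463 .1156 .022 -2.1; python3 -c "
from station import eyes
from h import *
for n in ['top','side']:
    c=eyes.camera(n); W=cloud(c); print(n,rect(W,(.5057,-.112),.038,.056,.11,.06))"
```

```text
t 11.1 pos [0.5433 0.1174 0.0688] head 177.95 slide mm [-3.  -1.7 46.8] roll 0.0008 open 0.08570449315284115 grip 0.0 F [-0.9 -0.3 -0. ]
top [0.5049, -0.1109, 0.1642, 0.0604, -10.91, 353, np.float64(0.0461)]
side [0.4677, -0.1044, 0.0865, 0.0668, -10.56, 215, np.float64(0.0434)]
```

The dish tray lies within about 1.6 mm and 0.1° of the stand. Next is the slide tray.

Request:
play_rows(deltas=[{"slide": [-3,-2,15],"roll": 0,"hand": -1},{"slide": [0,0,15],"roll": 0,"hand": -1},{"slide": [0,0,10],"roll": 0,"hand": -1},{"slide": [0,0,4],"roll": 0,"hand": -1},{"slide": [0,0,0],"roll": 0,"hand": -1},{"slide": [0,0,0],"roll": 0,"hand": -1},{"slide": [0,0,0],"roll": 0,"hand": -1}])

```text
t: 11.78
tcp_pos: [0.5455, 0.1152, 0.024]
tool_rot: [0.001, 0.018, 1.0, 0.0]
force: [0.0, -0.1, -0.5]
opening: 0.0851
grasp_force: 0.0
```

Request:
play_rows(deltas=[{"slide": [0,0,0],"roll": 0,"hand": -0.5},{"slide": [0,0,0],"roll": 0,"hand": -0.3},{"slide": [0,0,0],"roll": 0,"hand": 0},{"slide": [0,0,0],"roll": 0,"hand": 1},{"slide": [0,0,0],"roll": 0,"hand": 1},{"slide": [0,0,0],"roll": 0,"hand": 1},{"slide": [0,0,0],"roll": 0,"hand": 1}])

```text
t: 12.37
tcp_pos: [0.5456, 0.1151, 0.0247]
tool_rot: [0.001, 0.018, 1.0, 0.0]
force: [-1.8, -0.2, 6.4]
opening: 0.057
grasp_force: 62.4
```

```bash
python3 go.py .5463 .1156 .023 -2.1; python3 -c "
from station import eyes
from h import *
c=eyes.camera('side'); cv2.imwrite('pics/side3.png',cv2.resize(c['frame'][180:300,200:360,::-1],(800,600),interpolation=cv2.INTER_CUBIC))"
```

```text
t 12.37 pos [0.5456 0.1151 0.0247] head 177.94 slide mm [-0.7  0.5  1.7] roll 0.0008 open 0.056983961594325214 grip 62.38760590553284 F [-1.8 -0.2  6.4]
```

View pics/side3.png

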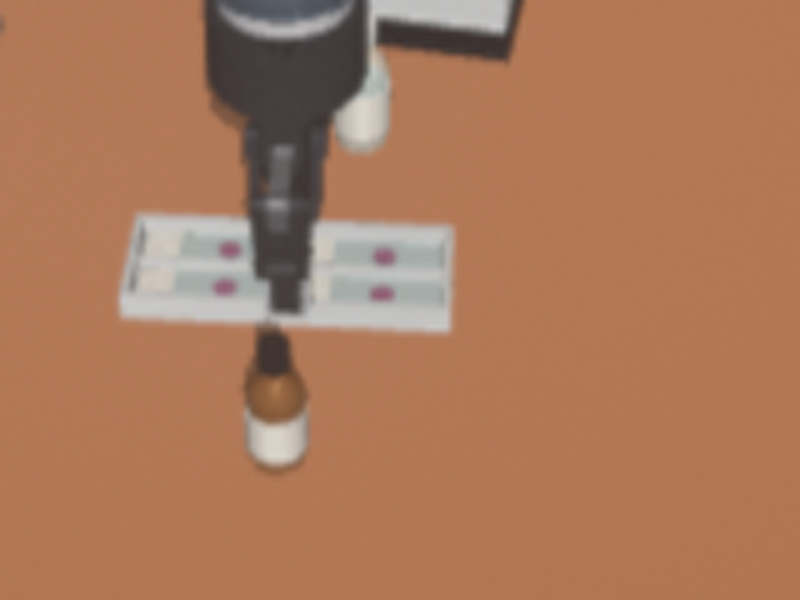

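The fingers hold the slide tray near its middle at (285,290), with the bottle at (277,400) untouched. I lift it and check that it is level.

Request:
play_rows(deltas=[{"slide": [0,0,-4],"roll": 0,"hand": 1},{"slide": [0,0,-10],"roll": 0,"hand": 1},{"slide": [0,0,-18],"roll": 0,"hand": 1},{"slide": [0,0,-18],"roll": 0,"hand": 1},{"slide": [0,0,-18],"roll": 0,"hand": 1},{"slide": [0,0,-18],"roll": 0,"hand": 1},{"slide": [0,0,-18],"roll": 0,"hand": 1},{"slide": [0,0,-18],"roll": 0,"hand": 1},{"slide": [0,0,-10],"roll": 0,"hand": 1},{"slide": [0,0,0],"roll": 0,"hand": 1},{"slide": [0,0,0],"roll": 0,"hand": 1},{"slide": [0,0,0],"roll": 0,"hand": 1}])

```text
t: 13.42
tcp_pos: [0.5438, 0.1148, 0.1541]
tool_rot: [-0.001, 0.018, 1.0, -0.0]
force: [0.0, 0.6, -1.4]
opening: 0.0571
grasp_force: 64.3
```

```bash
cat > lev.py <<'E'
import sys
from station import eyes
from h import *
x,y,lo,hi=map(float,sys.argv[1:])
W=cloud(eyes.camera('side'));m=(W[...,2]>lo)&(W[...,2]<hi)&(abs(W[...,0]-x)<.1)&(abs(W[...,1]-y)<.06);p=W[m]
for a,b in [(-.1,-.055),(.055,.1)]:
    q=p[(p[:,0]-x>a)&(p[:,0]-x<b)]; print(a,len(q),np.percentile(q[:,2],[5,50,90,98]).round(4))
print(rect(W,(x,y),lo,hi))
E
python3 lev.py .5463 .1156 .12 .19; python3 go.py .505 -.113 .16 -10.8
```

```text
-0.1 254 [0.1333 0.1388 0.1452 0.1461]
0.055 237 [0.1325 0.1383 0.1441 0.1457]
[0.5457, 0.1283, 0.1635, 0.0914, -1.97, 1411, np.float64(0.1386)]
t 13.47 pos [0.5436 0.1147 0.1538] head 177.96 slide mm [  30.5 -228.9   -5.9] roll 0.1528 open 0.056887482353326406 grip 64.28671717643738 F [-0.3  0.5 -3. ]
```

Request:
play_rows(deltas=[{"slide": [2,-10,0],"roll": 0,"hand": 1},{"slide": [3,-20,0],"roll": 0,"hand": 1},{"slide": [3,-20,0],"roll": 0,"hand": 1},{"slide": [3,-20,0],"roll": 0,"hand": 1},{"slide": [3,-20,0],"roll": 0,"hand": 1},{"slide": [3,-20,0],"roll": 0,"hand": 1},{"slide": [3,-20,0],"roll": 0,"hand": 1},{"slide": [3,-20,0],"roll": 0,"hand": 1},{"slide": [3,-20,0],"roll": 0,"hand": 1},{"slide": [3,-20,0],"roll": 0,"hand": 1},{"slide": [1,-20,0],"roll": 0,"hand": 1},{"slide": [0,-15,0],"roll": 0,"hand": 1}])

```text
t: 14.47
tcp_pos: [0.5048, -0.1118, 0.1543]
tool_rot: [-0.001, 0.019, 1.0, -0.0]
force: [0.4, -0.3, -1.6]
opening: 0.0567
grasp_force: 64.3
```

Request:
play_rows(deltas=[{"slide": [0,-4,0],"roll": 0.05,"hand": 1},{"slide": [0,0,0],"roll": 0.05,"hand": 1},{"slide": [0,0,0],"roll": 0.053,"hand": 1},{"slide": [0,0,0],"roll": 0,"hand": 1},{"slide": [0,0,15],"roll": 0,"hand": 1},{"slide": [0,0,20],"roll": 0,"hand": 1},{"slide": [0,0,15],"roll": 0,"hand": 1},{"slide": [0,0,0],"roll": 0,"hand": 1},{"slide": [0,0,0],"roll": 0,"hand": 1},{"slide": [0,0,0],"roll": 0,"hand": 1},{"slide": [0,0,0],"roll": 0,"hand": 1}])

```text
t: 15.38
tcp_pos: [0.5076, -0.1131, 0.1063]
tool_rot: [0.001, 0.094, 0.996, -0.0]
force: [-0.3, -0.2, -1.9]
opening: 0.0567
grasp_force: 64.6
```

```bash
python3 lev.py .5057 -.112 .078 .115; python3 go.py .505 -.113 .071 -10.8
```

```text
-0.1 130 [0.0853 0.0918 0.0975 0.0984]
0.055 170 [0.0844 0.0916 0.0973 0.0983]
[0.51, -0.1074, 0.1636, 0.0772, -11.28, 867, np.float64(0.0912)]
t 15.43 pos [ 0.5077 -0.1131  0.1064] head 169.19 slide mm [ 2.8 -0.4 35.4] roll -0.0001 open 0.05662142962075757 grip 64.61496233940125 F [-0.  -0.4 -1.9]
```

Request:
play_rows(deltas=[{"slide": [2.5,0,8],"roll": 0,"hand": 1},{"slide": [0,0,12],"roll": 0,"hand": 1},{"slide": [0,0,7],"roll": 0,"hand": 1},{"slide": [0,0,4],"roll": 0,"hand": 1},{"slide": [0,0,2],"roll": 0,"hand": 1},{"slide": [0,0,0],"roll": 0,"hand": 1},{"slide": [0,0,0],"roll": 0,"hand": 1},{"slide": [0,0,0],"roll": 0,"hand": 1}])

```text
t: 16.1
tcp_pos: [0.5047, -0.1125, 0.0725]
tool_rot: [0.0, 0.094, 0.996, -0.0]
force: [-0.5, 0.8, -1.8]
opening: 0.0569
grasp_force: 64.6
```

```bash
python3 lev.py .5057 -.112 .055 .085; python3 go.py .505 -.113 .07 -10.8
```

```text
-0.1 120 [0.0555 0.0588 0.0638 0.0651]
0.055 113 [0.0554 0.0591 0.0635 0.0651]
[0.5071, -0.1079, 0.1644, 0.0795, -10.73, 685, np.float64(0.0588)]
t 16.15 pos [ 0.5047 -0.1125  0.0726] head 169.18 slide mm [-0.4 -0.5  2.6] roll -0.0003 open 0.05727866647687172 grip 64.61510181427002 F [ 0.  -0.8 -1.8]
```

Request:
play_rows(deltas=[{"slide": [0,0,1],"roll": 0,"hand": 1},{"slide": [0,0,1],"roll": 0,"hand": 1},{"slide": [0,0,0],"roll": 0,"hand": 1},{"slide": [0,0,0],"roll": 0,"hand": 1}])

```text
t: 16.48
tcp_pos: [0.5047, -0.1124, 0.0708]
tool_rot: [0.0, 0.094, 0.996, 0.0]
force: [-0.3, 0.3, 2.5]
opening: 0.057
grasp_force: 65.2
```

Request:
play_rows(deltas=[{"slide": [0,0,1],"roll": 0,"hand": 1},{"slide": [0,0,0],"roll": 0,"hand": 1},{"slide": [0,0,0],"roll": 0,"hand": 1}])

```text
t: 16.73
tcp_pos: [0.5047, -0.1124, 0.0707]
tool_rot: [0.0, 0.094, 0.996, 0.0]
force: [-2.6, 0.5, 9.2]
opening: 0.0569
grasp_force: 66.3
```

Contact. I release, rise and move toward the lid.

Request:
play_rows(deltas=[{"slide": [0,0,0],"roll": 0,"hand": -0.5},{"slide": [0,0,0],"roll": 0,"hand": -0.7},{"slide": [0,0,0],"roll": 0,"hand": -1},{"slide": [0,0,0],"roll": 0,"hand": -1},{"slide": [0,0,0],"roll": 0,"hand": -1},{"slide": [0,0,0],"roll": 0,"hand": -1},{"slide": [0,0,-10],"roll": 0,"hand": -1},{"slide": [0,0,-20],"roll": 0,"hand": -1},{"slide": [0,0,-25],"roll": 0,"hand": -1},{"slide": [0,0,-30],"roll": 0,"hand": -1},{"slide": [0,0,-15],"roll": 0,"hand": -1},{"slide": [0,0,0],"roll": 0,"hand": -1}])

```text
t: 17.73
tcp_pos: [0.5077, -0.1131, 0.1742]
tool_rot: [0.005, 0.094, 0.996, 0.0]
force: [0.1, 0.1, -0.1]
opening: 0.0852
grasp_force: 0.0
```

```bash
python3 go.py .5183 -.357 .16 4.6
```

```text
t 17.73 pos [ 0.5077 -0.1131  0.1742] head 169.16 slide mm [ -56.2 -237.5   14.4] roll -0.2695 open 0.08521186428613413 grip 0.0 F [ 0.1  0.1 -0.1]
```

Request:
play_rows(deltas=[{"slide": [-5.6,-23.7,0],"roll": 0,"hand": -1},{"slide": [-5.6,-23.7,0],"roll": 0,"hand": -1},{"slide": [-5.6,-23.7,0],"roll": 0,"hand": -1},{"slide": [-5.6,-23.7,0],"roll": 0,"hand": -1},{"slide": [-5.6,-23.7,0],"roll": 0,"hand": -1},{"slide": [-5.6,-23.7,0],"roll": 0,"hand": -1},{"slide": [-5.6,-23.7,0],"roll": 0,"hand": -1},{"slide": [-5.6,-23.7,0],"roll": 0,"hand": -1},{"slide": [-5.6,-23.7,0],"roll": 0,"hand": -1},{"slide": [-5.6,-23.7,0],"roll": 0,"hand": -1},{"slide": [0,0,0],"roll": -0.09,"hand": -1},{"slide": [0,0,0],"roll": -0.09,"hand": -1}])

```text
t: 18.73
tcp_pos: [0.5132, -0.3583, 0.1686]
tool_rot: [-0.001, 0.004, 1.0, -0.001]
force: [-0.2, 0.8, -0.1]
opening: 0.0855
grasp_force: 0.0
```

Request:
play_rows(deltas=[{"slide": [0,0,20],"roll": -0.09,"hand": -1},{"slide": [0,0,25],"roll": 0,"hand": -1},{"slide": [0,0,25],"roll": 0,"hand": -0.6},{"slide": [0,0,20],"roll": 0,"hand": -0.3},{"slide": [0,0,5],"roll": 0,"hand": -0.3},{"slide": [0,0,0],"roll": 0,"hand": -0.3},{"slide": [0,0,0],"roll": 0,"hand": -0.3},{"slide": [0,0,0],"roll": 0,"hand": -0.3}])

```text
t: 19.4
tcp_pos: [0.5158, -0.3565, 0.0758]
tool_rot: [0.001, -0.041, 0.999, -0.001]
force: [-0.1, -0.8, -0.5]
opening: 0.0554
grasp_force: 0.0
```

```bash
python3 go.py .5183 -.357 .032 4.6; python3 -c "
from station import eyes
from h import *
for n in ['top','side']:
    W=cloud(eyes.camera(n)); print(n,rect(W,(.5057,-.112),.055,.068,.11,.06))"
```

```text
t 19.4 pos [ 0.5158 -0.3565  0.0758] head -175.35 slide mm [-2.4 -0.7 43.8] roll 0.0009 open 0.055402368145531455 grip 0.0 F [-0.1 -0.8 -0.5]
top [0.5055, -0.1114, 0.1642, 0.0603, -11.09, 691, np.float64(0.0589)]
side [0.5062, -0.1118, 0.1641, 0.0662, -10.42, 492, np.float64(0.0586)]
```

The slide tray is within about 1 mm. Now I grip the lid's ridge.

Request:
play_rows(deltas=[{"slide": [-2.5,-0.5,12],"roll": 0,"hand": -0.3},{"slide": [0,0,14],"roll": 0,"hand": -0.3},{"slide": [0,0,9],"roll": 0,"hand": -0.3},{"slide": [0,0,5],"roll": 0,"hand": -0.3},{"slide": [0,0,0],"roll": 0,"hand": -0.3},{"slide": [0,0,0],"roll": 0,"hand": 0},{"slide": [0,0,0],"roll": 0,"hand": 0.3},{"slide": [0,0,0],"roll": 0,"hand": 0.5},{"slide": [0,0,0],"roll": 0,"hand": 0.8},{"slide": [0,0,0],"roll": 0,"hand": 1},{"slide": [0,0,0],"roll": 0,"hand": 1},{"slide": [0,0,0],"roll": 0,"hand": 1}])

```text
t: 20.5
tcp_pos: [0.5179, -0.3568, 0.0353]
tool_rot: [0.001, -0.04, 0.999, -0.001]
force: [0.0, -0.7, 3.8]
opening: 0.0131
grasp_force: 61.9
```

Request:
play_rows(deltas=[{"slide": [0,0,0],"roll": 0,"hand": 1},{"slide": [0,0,0],"roll": 0,"hand": 1}])

```text
t: 20.67
tcp_pos: [0.5179, -0.3567, 0.0352]
tool_rot: [0.001, -0.041, 0.999, -0.001]
force: [-1.3, -0.8, 5.3]
opening: 0.0126
grasp_force: 62.2
```

```bash
python3 go.py .5183 -.357 .036 4.6;  python3 lev.py .5183 -.357 .003 .014
```

```text
t 20.67 pos [ 0.5179 -0.3567  0.0352] head -175.36 slide mm [-0.3 -0.3 -0.8] roll 0.0008 open 0.012601357080971619 grip 62.16322302818298 F [-1.3 -0.8  5.3]
-0.1 85 [0.0035 0.0079 0.0105 0.0121]
0.055 76 [0.0033 0.008  0.0103 0.0112]
[0.517, -0.3532, 0.1664, 0.0688, 3.42, 359, np.float64(0.0084)]
```

Gripped at 13 mm. Now I lift.

Request:
play_rows(deltas=[{"slide": [0,0,-4],"roll": 0,"hand": 1},{"slide": [0,0,-10],"roll": 0,"hand": 1},{"slide": [0,0,-18],"roll": 0,"hand": 1},{"slide": [0,0,-18],"roll": 0,"hand": 1},{"slide": [0,0,-18],"roll": 0,"hand": 1},{"slide": [0,0,-18],"roll": 0,"hand": 1},{"slide": [0,0,-18],"roll": 0,"hand": 1},{"slide": [0,0,-18],"roll": 0,"hand": 1},{"slide": [0,0,-10],"roll": 0,"hand": 1},{"slide": [0,0,0],"roll": 0,"hand": 1},{"slide": [0,0,0],"roll": 0,"hand": 1},{"slide": [0,0,0],"roll": 0,"hand": 1}])

```text
t: 21.72
tcp_pos: [0.5164, -0.3549, 0.1647]
tool_rot: [-0.001, -0.041, 0.999, 0.001]
force: [-1.2, 0.2, -2.4]
opening: 0.0126
grasp_force: 61.3
```

```bash
python3 lev.py .5183 -.357 .125 .148; python3 go.py .5052 -.113 .165 -10.8
```

```text
-0.1 87 [0.1329 0.1382 0.1396 0.1407]
0.055 85 [0.1312 0.1374 0.1389 0.1397]
[0.5174, -0.3526, 0.1635, 0.0659, 4.39, 458, np.float64(0.1379)]
t 21.77 pos [ 0.5162 -0.3549  0.1644] head -175.34 slide mm [-8.70e+00  2.42e+02 -1.00e-01] roll 0.2699 open 0.012573697662602822 grip 61.27409219741821 F [-0.2 -0.6 -2.1]
```

Request:
play_rows(deltas=[{"slide": [-1,12,0],"roll": 0,"hand": 1},{"slide": [-1,20,0],"roll": 0,"hand": 1},{"slide": [-1,20,0],"roll": 0,"hand": 1},{"slide": [-1,20,0],"roll": 0,"hand": 1},{"slide": [-1,20,0],"roll": 0,"hand": 1},{"slide": [-1,20,0],"roll": 0,"hand": 1},{"slide": [-1,20,0],"roll": 0,"hand": 1},{"slide": [-1,20,0],"roll": 0,"hand": 1},{"slide": [-1,20,0],"roll": 0,"hand": 1},{"slide": [0,20,0],"roll": 0,"hand": 1},{"slide": [0,20,0],"roll": 0,"hand": 1},{"slide": [0,18,0],"roll": 0,"hand": 1}])

```text
t: 22.77
tcp_pos: [0.5064, -0.1234, 0.1653]
tool_rot: [-0.001, -0.041, 0.999, 0.001]
force: [0.7, 0.3, -2.4]
opening: 0.0126
grasp_force: 61.2
```

Request:
play_rows(deltas=[{"slide": [0,12,0],"roll": 0.045,"hand": 1},{"slide": [0,0,0],"roll": 0.045,"hand": 1},{"slide": [0,0,0],"roll": 0.045,"hand": 1},{"slide": [0,0,0],"roll": 0.045,"hand": 1},{"slide": [0,0,0],"roll": 0.045,"hand": 1},{"slide": [0,0,0],"roll": 0.045,"hand": 1},{"slide": [0,0,15],"roll": 0,"hand": 1},{"slide": [0,0,20],"roll": 0,"hand": 1},{"slide": [0,0,0],"roll": 0,"hand": 1},{"slide": [0,0,0],"roll": 0,"hand": 1},{"slide": [0,0,0],"roll": 0,"hand": 1},{"slide": [0,0,0],"roll": 0,"hand": 1}])

```text
t: 23.77
tcp_pos: [0.5074, -0.1139, 0.1322]
tool_rot: [0.001, 0.094, 0.996, 0.0]
force: [1.1, 0.5, -2.3]
opening: 0.0126
grasp_force: 61.2
```

```bash
python3 lev.py .5057 -.112 .09 .12; python3 go.py .5052 -.113 .096 -10.8
```

```text
-0.1 114 [0.1005 0.1052 0.107  0.108 ]
0.055 138 [0.1002 0.1051 0.1067 0.1076]
[0.5081, -0.1139, 0.1638, 0.0674, -10.76, 690, np.float64(0.1056)]
t 23.82 pos [ 0.5075 -0.114   0.1323] head 169.18 slide mm [ 2.5  0.6 36.3] roll -0.0003 open 0.012635684871277779 grip 61.15376830101013 F [ 0.8 -1.3 -2.2]
```

Request:
play_rows(deltas=[{"slide": [2,1,8],"roll": 0,"hand": 1},{"slide": [0,0,12],"roll": 0,"hand": 1},{"slide": [0,0,7],"roll": 0,"hand": 1},{"slide": [0,0,4],"roll": 0,"hand": 1},{"slide": [0,0,2],"roll": 0,"hand": 1},{"slide": [0,0,0],"roll": 0,"hand": 1},{"slide": [0,0,0],"roll": 0,"hand": 1},{"slide": [0,0,0],"roll": 0,"hand": 1}])

```text
t: 24.48
tcp_pos: [0.5053, -0.1128, 0.0985]
tool_rot: [0.0, 0.094, 0.996, -0.0]
force: [0.1, 0.2, -2.5]
opening: 0.0124
grasp_force: 61.2
```

```bash
python3 lev.py .5057 -.112 .065 .08; python3 go.py .5052 -.1125 .096 -10.8
```

```text
-0.1 121 [0.068  0.072  0.0736 0.0746]
0.055 122 [0.0673 0.0715 0.0732 0.0749]
[0.506, -0.1119, 0.1636, 0.0672, -10.46, 615, np.float64(0.0719)]
t 24.53 pos [ 0.5053 -0.1128  0.0986] head 169.18 slide mm [0.2 0.2 2.6] roll -0.0003 open 0.01233978308058144 grip 61.245750188827515 F [-0.2  0.4 -1.7]
```

Request:
play_rows(deltas=[{"slide": [0,0,1],"roll": 0,"hand": 1},{"slide": [0,0,1],"roll": 0,"hand": 1},{"slide": [0,0,0],"roll": 0,"hand": 1},{"slide": [0,0,0],"roll": 0,"hand": 1}])

```text
t: 24.87
tcp_pos: [0.505, -0.1126, 0.0964]
tool_rot: [0.0, 0.094, 0.996, 0.0]
force: [0.7, 0.8, -2.5]
opening: 0.0126
grasp_force: 61.3
```

Request:
play_rows(deltas=[{"slide": [0,0,0.7],"roll": 0,"hand": 1},{"slide": [0,0,0],"roll": 0,"hand": 1},{"slide": [0,0,0],"roll": 0,"hand": 1}])

```text
t: 25.12
tcp_pos: [0.505, -0.1126, 0.0962]
tool_rot: [-0.0, 0.094, 0.996, 0.0]
force: [-2.4, 0.5, 4.6]
opening: 0.0129
grasp_force: 62.1
```

Contact. I release, straight up.

Request:
play_rows(deltas=[{"slide": [0,0,0],"roll": 0,"hand": 0.5},{"slide": [0,0,0],"roll": 0,"hand": 0.3},{"slide": [0,0,0],"roll": 0,"hand": 0},{"slide": [0,0,0],"roll": 0,"hand": 0},{"slide": [0,0,0],"roll": 0,"hand": 0},{"slide": [0,0,0],"roll": 0,"hand": 0},{"slide": [0,0,-10],"roll": 0,"hand": 0},{"slide": [0,0,-20],"roll": 0,"hand": 0},{"slide": [0,0,-25],"roll": 0,"hand": 0},{"slide": [0,0,-30],"roll": 0,"hand": 0},{"slide": [0,0,-10],"roll": 0,"hand": 0},{"slide": [0,0,0],"roll": 0,"hand": 0}])

```text
t: 26.12
tcp_pos: [0.5078, -0.1132, 0.1946]
tool_rot: [0.004, 0.094, 0.996, 0.0]
force: [-0.0, 0.3, 0.6]
opening: 0.0428
grasp_force: 0.0
```

Request:
play_rows(deltas=[{"slide": [0,20,-10],"roll": 0,"hand": 0},{"slide": [0,25,0],"roll": 0,"hand": 0},{"slide": [0,25,0],"roll": 0,"hand": 0},{"slide": [0,25,0],"roll": 0,"hand": 0},{"slide": [0,25,0],"roll": 0,"hand": 0},{"slide": [0,25,0],"roll": 0,"hand": 0},{"slide": [0,25,0],"roll": 0,"hand": 0},{"slide": [0,25,0],"roll": 0,"hand": 0},{"slide": [0,0,0],"roll": 0,"hand": 0},{"slide": [0,0,0],"roll": 0,"hand": 0},{"slide": [0,0,0],"roll": 0,"hand": 0},{"slide": [0,0,0],"roll": 0,"hand": 0}])

```text
t: 27.12
tcp_pos: [0.5408, 0.0769, 0.1997]
tool_rot: [-0.001, 0.095, 0.995, -0.001]
force: [0.9, 0.3, -0.8]
opening: 0.0427
grasp_force: 0.0
```

```bash
python3 -c "
from station import eyes
from h import *
for n in ['top','side']:
    c=eyes.camera(n);W=cloud(c); print(n,rect(W,(.5057,-.112),.064,.076,.11,.06),rect(W,(.5057,-.112),.09,.11,.11,.06))
    if n=='top': cv2.imwrite('pics/topE.png',cv2.resize(c['frame'][120:270,220:420,::-1],(800,600)))
"
```

```text
top [0.5048, -0.1113, 0.1637, 0.0603, -10.84, 1429, np.float64(0.0696)] [0.5053, -0.1115, 0.0898, 0.0143, -10.64, 240, np.float64(0.0992)]
side [0.4829, -0.1065, 0.118, 0.0618, -8.45, 396, np.float64(0.0694)] [0.4965, -0.109, 0.0686, 0.0202, -12.16, 129, np.float64(0.0979)]
```

View pics/topE.png

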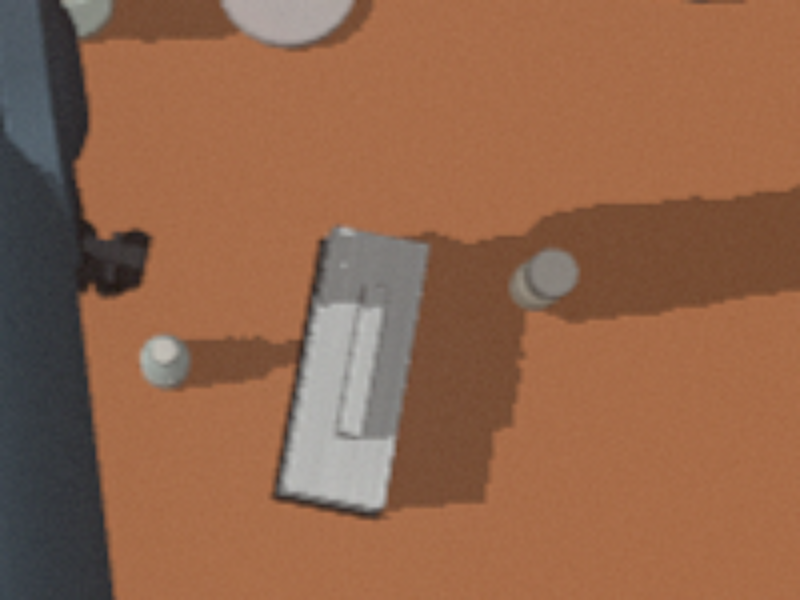

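The top view shows the lid flush on the pile at (350,372), within about 1.5 mm and 0.1° of the stand. The bottle at (165,360) and the jar at (550,275) have not moved, so I hand the job in.

```bash
python3 -c "
from station import arm
print(arm.close_job())"
```

```text
the job is handed in; nothing more can be done
None
```

The dish tray, slide tray and lid are stacked flush on the stand, each within about 2 mm and 0.5° by my camera measurements, and the job is handed in at about 27 s; no verdict came back.

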